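# Set out chocked rollers and three tiles for a pattern trial

## Robot

A 7-joint arm with a two-finger parallel gripper is mounted at the origin on the work surface. World frame = base frame: x ahead of the robot, y to its left, z up, the work surface at z = 0. Lengths are in m, angles in rad, forces in N, time in s.
With the tool pointing down it reaches from about 0.425 to 0.875 m from the base axis. Payload 4.7 kg.
Tool frame: the origin (TCP) lies at the very end of the fingers, on their centre line; the grasp point (between the pads) lies 19 mm behind it; z points along the fingers, y is the direction in which the jaws open and shut (so a half turn about z gives the same grasp; the last joint's range is limited). The gripper opens to 85 mm and grips with 20 to 120 N. Pads are 22 mm wide; open, the fingers measure 114 mm over their backs; the gripper's body (76 mm by 85 mm) begins 54 mm behind the grasp point. The pads swing forward as they close: fully open they stand 13 mm farther back than shut.
Start: joints at [-1.324, 0.321, -0.07, 1.45, 0.023, 1.371, -0.057], TCP at [0.15, 0.632, 0.208] pointing down, gripper open.
Joint ranges: [-2.86, 2.86], [-0.3, 2.09], [-1.38, 1.24], [0.06, 2.45], [-1.56, 4.7], [0.09, 2.05], [-2.69, 2.69]. Speed limits (rad/s): [2.57, 2.57, 3.14, 3.14, 3.14, 3.14, 3.14].

## Interface

Orientations are given as a unit quaternion [x, y, z, w].
In Python, from bench import goto, line_to, move_j, command_gripper, pause, solve_ik, get_obs, read_camera, camera_model, MotionError, sign_off, regions_of, place_of gives the robot as it stands. Calls block until the motion is done:
- goto(position, orientation): joint-space move of the TCP to a pose.
- line_to(position, max_speed=0.15, rotation=None): straight line of the TCP; rotation=None keeps the orientation; max_speed is the mean speed in m/s.
- move_j(angles): joint-space move.
- command_gripper(opening, force=None): finger opening in m; force is the grip in N (None keeps the last); returns when the fingers have stopped.
- pause(seconds).
- solve_ik(position, orientation): joint angles nearest the present ones, or None.
- get_obs(): the state.
- read_camera(name): name is "scene" or "top" or "wrist"; returns the picture (384x512x3 uint8, red, green, blue); there is no depth.
- camera_model(name): a dict with "intrinsics" (3x3 intrinsics, pixels), "eye" and "orientation" of the camera in the world. Camera axes: x right, y down, z forward; pixel columns grow to the right and rows downward; lengths in m; the calibration is good to about 2 mm. The wrist camera is an equidistant fisheye: a pixel r from the principal point sees the ray r / f radians off the axis. A picture is of the moment at which its call begins: read the wrist's pose just before it. camera_model takes no time and is no camera call; for the wrist camera it gives the pose at the moment of the call.
A pose or a line that the arm cannot do raises MotionError and nothing moves.
- sign_off(): hands the job in, once; it reports no verdict.
Trained networks look in the newest picture that a camera, given by its name, has taken for a name from the list of things; names that differ only in an ending like _2 or _b are one class to them, and where a whole thing is asked for, a point or a joint stands for the part that bears it (a point fixed in the world has none). Each returns a list of dicts, best first, with "score" (0 to 1); they miss things now and then, are a little off and sometimes report something else, mostly with a low value. They report only what shows in the picture. A call takes as long as a camera call. They do not tell look-alikes from the thing itself.
- regions_of(query, camera): "region" (384x512 bool, what is visible of it) and "bbox" ([centre column, centre row, width, height] in pixels, round what is visible of it).
- place_of(query, camera): "location" ([column, row] in pixels: a listed point, or the origin of a listed thing).
The state is a dict: "clock": time; "joint_positions": joint angles; "qd": joint speeds; "joint_efforts": joint torques, N m; "eef_pos": TCP position; "eef_rot": TCP orientation; "ft_force": force on the tool from outside, world axes, zero at the start; "moment": the same for the moment, N m; "finger_gap": finger opening in m.
Only numpy, scipy, OpenCV 4.12 (cv2) and the standard library are available. Lean on these libraries where they do the work, as an engineer would, in place of code of your own. Each camera call takes 0.05 s, during which the arm holds its last target. There are 200 camera calls.

## Task

Get the next pattern trial ready: lay every roller from the rack across the sloping shelf, each with its own chock lying on the shelf against its downhill side; put the chock there first and never let go of a roller on the slope unless it has its chock right there to hold it. The rollers must rest on their chocks, not on the stop lip at the foot. Count exactly three tiles into the tray, lying flat (they may be stacked), leave the other tiles out of it, and do not disturb the mug, the tape and the mallet.

Things in the scene. Friction and masses are not known exactly. Their poses are not given: they have to be found in the camera images.
- shelf: fixed sloping plywood shelf, 200 mm (own x) by 320 mm (y). Its frame is level, origin on the bench under its middle. It rises to its +x (away from the robot) at 6 deg: surface at z = 30 mm + x tan 6 deg. A stop lip 8 mm thick stands 12 mm above the surface along the low edge, x = -100 mm. Rollers lie along its y and roll to -x if unheld; three fit abreast, e.g. at y = -105, 0, 105 mm
- rack: fixed wooden rack, 100 mm (own x) by 250 mm (own y), base 10 mm thick, origin at its underside centre. Three troughs along x at y = -85, 0, 85 mm, each two ridges 8 mm wide and high at 22.5 mm either side of the trough's middle; the rollers start here, some troughs are empty
- tray: fixed open aluminium tray, 90 mm (own x) by 130 mm (own y), 14 mm high, wall and floor about 4 mm thick, origin at its underside centre
- roller1: grey pattern roller, a cylinder 50 mm in diameter and 80 mm long, about 0.3 kg; origin at its centre, own x along its axis (it rolls freely about x). May be absent
- roller2: grey pattern roller, a cylinder 50 mm in diameter and 80 mm long, about 0.3 kg; origin at its centre, own x along its axis (it rolls freely about x). May be absent
- roller3: grey pattern roller, a cylinder 50 mm in diameter and 80 mm long, about 0.3 kg; origin at its centre, own x along its axis (it rolls freely about x). May be absent
- chock1: black rubber chock, a bar 66 mm (own x) by 28 mm (own y) by 12 mm high, 0.12 kg, origin at its underside centre; starts flat on the bench; does not slide on the sloping shelf under a roller
- chock2: black rubber chock, a bar 66 mm (own x) by 28 mm (own y) by 12 mm high, 0.12 kg, origin at its underside centre; starts flat on the bench; does not slide on the sloping shelf under a roller
- chock3: black rubber chock, a bar 66 mm (own x) by 28 mm (own y) by 12 mm high, 0.12 kg, origin at its underside centre; starts flat on the bench; does not slide on the sloping shelf under a roller
- tile1: plain terracotta test tile, 70 mm (own x) by 40 mm (own y) by 9 mm thick, 60 g, origin at its underside centre; starts flat on the bench
- tile2: plain terracotta test tile, 70 mm (own x) by 40 mm (own y) by 9 mm thick, 60 g, origin at its underside centre; starts flat on the bench
- tile3: plain terracotta test tile, 70 mm (own x) by 40 mm (own y) by 9 mm thick, 60 g, origin at its underside centre; starts flat on the bench
- tile4: plain terracotta test tile, 70 mm (own x) by 40 mm (own y) by 9 mm thick, 60 g, origin at its underside centre; starts flat on the bench
- tile5: plain terracotta test tile, 70 mm (own x) by 40 mm (own y) by 9 mm thick, 60 g, origin at its underside centre; starts flat on the bench
- mug: bystander: blue mug, 76 mm across, 90 mm high, origin at its underside centre
- tape: bystander: roll of tape lying flat, 100 mm across, 45 mm high, origin at its underside centre
- mallet: bystander: rubber hammer lying on the bench, 240 mm long
Not all that is in view belongs to the job. What is shaped like the chock2 but pink or yellow is not meant.

How it is judged:
At the end, for the whole second after the job is handed in: Each roller rests on the shelf, axis within 0.2 rad of shelf y, centre above shelf x = -50 mm, pressing on a chock, origins within 54 mm; exactly 3 tiles rest in the tray within 0.15 rad of flat, centres within 52 mm of its middle, below 50 mm; the others over 66 mm away (contact force between each of roller1, roller2, roller3 and shelf above 0.2 N and x of each of roller1, roller2, roller3 in the frame of shelf above -0.05 m and angle between the x axis of each of roller1, roller2, roller3 and the y axis of shelf, either way round below 0.2 rad and linear speed of each of roller1, roller2, roller3 below 0.02 m/s and ((contact force between roller1 and chock1 above 0.03 N and distance between roller1 and chock1 below 0.054 m) or (contact force between roller1 and chock2 above 0.03 N and distance between roller1 and chock2 below 0.054 m) or (contact force between roller1 and chock3 above 0.03 N and distance between roller1 and chock3 below 0.054 m)) and ((contact force between roller2 and chock1 above 0.03 N and distance between roller2 and chock1 below 0.054 m) or (contact force between roller2 and chock2 above 0.03 N and distance between roller2 and chock2 below 0.054 m) or (contact force between roller2 and chock3 above 0.03 N and distance between roller2 and chock3 below 0.054 m)) and ((contact force between roller3 and chock1 above 0.03 N and distance between roller3 and chock1 below 0.054 m) or (contact force between roller3 and chock2 above 0.03 N and distance between roller3 and chock2 below 0.054 m) or (contact force between roller3 and chock3 above 0.03 N and distance between roller3 and chock3 below 0.054 m)) and ((height (world z) of tile1 below 0.05 m and angle between tile1's own z axis and vertical below 0.15 rad and linear speed of tile1 below 0.03 m/s) or horizontal distance between tile1 and tray above 0.066 m) and ((height (world z) of tile2 below 0.05 m and angle between tile2's own z axis and vertical below 0.15 rad and linear speed of tile2 below 0.03 m/s) or horizontal distance between tile2 and tray above 0.066 m) and ((height (world z) of tile3 below 0.05 m and angle between tile3's own z axis and vertical below 0.15 rad and linear speed of tile3 below 0.03 m/s) or horizontal distance between tile3 and tray above 0.066 m) and ((height (world z) of tile4 below 0.05 m and angle between tile4's own z axis and vertical below 0.15 rad and linear speed of tile4 below 0.03 m/s) or horizontal distance between tile4 and tray above 0.066 m) and ((height (world z) of tile5 below 0.05 m and angle between tile5's own z axis and vertical below 0.15 rad and linear speed of tile5 below 0.03 m/s) or horizontal distance between tile5 and tray above 0.066 m) and ((horizontal distance between each of tile1, tile2, tile3 and tray below 0.052 m and horizontal distance between each of tile4, tile5 and tray above 0.066 m) or (horizontal distance between each of tile1, tile2, tile4 and tray below 0.052 m and horizontal distance between each of tile3, tile5 and tray above 0.066 m) or (horizontal distance between each of tile1, tile2, tile5 and tray below 0.052 m and horizontal distance between each of tile3, tile4 and tray above 0.066 m) or (horizontal distance between each of tile1, tile3, tile4 and tray below 0.052 m and horizontal distance between each of tile2, tile5 and tray above 0.066 m) or (horizontal distance between each of tile1, tile3, tile5 and tray below 0.052 m and horizontal distance between each of tile2, tile4 and tray above 0.066 m) or (horizontal distance between each of tile1, tile4, tile5 and tray below 0.052 m and horizontal distance between each of tile2, tile3 and tray above 0.066 m) or (horizontal distance between each of tile1, tile5 and tray above 0.066 m and horizontal distance between each of tile2, tile3, tile4 and tray below 0.052 m) or (horizontal distance between each of tile1, tile4 and tray above 0.066 m and horizontal distance between each of tile2, tile3, tile5 and tray below 0.052 m) or (horizontal distance between each of tile1, tile3 and tray above 0.066 m and horizontal distance between each of tile2, tile4, tile5 and tray below 0.052 m) or (horizontal distance between each of tile1, tile2 and tray above 0.066 m and horizontal distance between each of tile3, tile4, tile5 and tray below 0.052 m))); the robot touches nothing.
It fails at once if a roller is let go on the shelf with no chock within 60 mm of its centre ((contact force between roller1 and shelf above 0.1 N and contact force between roller1 and the fingers below 0.01 N and distance between roller1 and chock1 above 0.06 m and distance between roller1 and chock2 above 0.06 m and distance between roller1 and chock3 above 0.06 m) or (contact force between roller2 and shelf above 0.1 N and contact force between roller2 and the fingers below 0.01 N and distance between roller2 and chock1 above 0.06 m and distance between roller2 and chock2 above 0.06 m and distance between roller2 and chock3 above 0.06 m) or (contact force between roller3 and shelf above 0.1 N and contact force between roller3 and the fingers below 0.01 N and distance between roller3 and chock1 above 0.06 m and distance between roller3 and chock2 above 0.06 m and distance between roller3 and chock3 above 0.06 m)).
It fails at once if the mug is moved more than 30 mm (distance of mug from where it was at the start of the episode above 0.03 m).
It fails at once if the tape is moved more than 30 mm (distance of tape from where it was at the start of the episode above 0.03 m).
It fails at once if the mallet is moved more than 30 mm (distance of mallet from where it was at the start of the episode above 0.03 m).
Of roller1, roller2, roller3 only 2 to 3 are there at a start; the rules pass over those that are not, and their reading is None.
At some moment in a run one of tile1, tile2, tile3, tile4, tile5 may be knocked a few centimetres aside while the robot is not near it.
It also fails if it takes over 210 s, if anything falls off the work surface, if the arm or the gripper's body presses on something with over 40 N, if the wrist force passes 120 N, or if a joint passes its speed limit or range.

## Working session

There is one attempt and no reset: what is moved stays moved. The work goes in short steps, each a Python script; the robot and the scene stay as the last script left them, time stands still between calls to the robot, and variables do not carry over. Pictures are saved under pics/ and viewed, about 12 in all and at most 16, crops included, and the job is handed in when it is done.

```bash
mkdir -p pics; ls; python3 - <<'E'
from bench import *
import cv2,numpy as np
for c in("top","scene"):
    im=read_camera(c); cv2.imwrite(f"pics/{c}0.png",im[:,:,::-1])
    m=camera_model(c); print(c,m)
    for q in("shelf","rack","tray","roller1","chock1","tile1","mug","tape","mallet"):
        try: print(q,[(np.round(d["location"],1).tolist(),round(d["score"],2)) for d in place_of(q,c)])
        except Exception as e: print(q,e)
print(get_obs())
E
```

```text
pics
top {'intrinsics': array([[371.66044447,   0.        , 254.93235   ],
       [  0.        , 371.66044447, 186.15845075],
       [  0.        ,   0.        ,   1.        ]]), 'eye': array([0.41516316, 0.07587763, 0.88755601]), 'orientation': array([-0.69868166,  0.70869001, -0.06431282,  0.07393415])}
shelf [([406.0, 200.2], 0.81)]
rack [([149.8, 203.9], 0.87), ([230.3, 197.1], 0.39), ([312.0, 233.1], 0.31)]
tray [([202.2, 256.0], 0.6)]
roller1 [([108.6, 203.1], 0.98), ([142.1, 198.8], 0.9)]
chock1 [([227.9, 159.3], 0.83), ([267.7, 157.7], 0.81), ([310.8, 231.9], 0.64), ([133.2, 124.9], 0.56)]
tile1 [([307.5, 193.5], 0.91), ([227.0, 195.6], 0.85), ([307.1, 157.0], 0.82), ([269.4, 194.5], 0.62), ([274.0, 231.7], 0.61), ([145.9, 198.4], 0.61)]
mug [([337.6, 109.8], 0.94)]
tape [([264.3, 110.0], 0.61)]
mallet [([180.2, 124.8], 0.8)]
scene {'intrinsics': array([[384.64970393,   0.        , 251.80337742],
       [  0.        , 384.64970393, 192.78950025],
       [  0.        ,   0.        ,   1.        ]]), 'eye': array([ 0.98138203, -0.36411024,  0.84309673]), 'orientation': array([ 
[... 693 characters left out ...]
tions': array([-1.32393268,  0.32098678, -0.07009464,  1.45047443,  0.02261433,
        1.37076738, -0.05689605]), 'qd': array([ 1.35835532e-04, -3.41325356e-04,  9.52945476e-05, -9.40309344e-04,
        1.15966839e-03,  7.38638886e-05, -2.07181602e-03]), 'joint_efforts': array([ 3.50035207e-04, -4.93399107e+01, -3.81128071e-01, -3.14584744e+01,
        1.33472378e-02,  1.27233918e-03, -5.97266919e-06]), 'eef_pos': array([0.14997715, 0.63250902, 0.20776994]), 'eef_rot': array([1.16109262e-01, 9.93236443e-01, 7.23791221e-05, 3.69907740e-05]), 'ft_force': array([ 0.24241464, -0.31569814,  0.52237838]), 'moment': array([-0.00120271,  0.01526915, -0.03318044]), 'finger_gap': 0.08573153778753902}
```

View pics/top0.png

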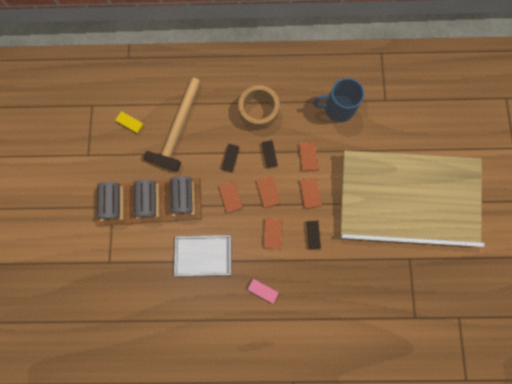

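View pics/scene0.png

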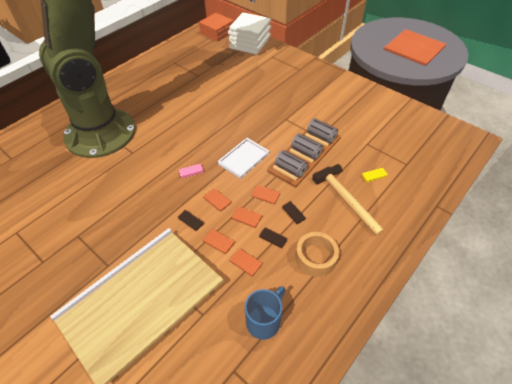

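Top view: three rollers in the rack (110,201), (146,199) and (181,195). Black chocks are at (230,158), (270,154) and (313,235), with five tiles around (270,190). The tray is at (203,256) and the shelf at (412,198) with its lip at the bottom. The yellow and pink bars are decoys. Next I'll convert these to world poses.

```bash
cat > h.py <<'E'
from bench import *
import cv2,numpy as np
from scipy.spatial.transform import Rotation as R
from scipy.optimize import least_squares
def proj(P,c="top"):
    m=camera_model(c); q=R.from_quat(m["orientation"]).inv().apply(np.atleast_2d(P)-m["eye"])
    p=q@m["intrinsics"].T; return p[:,:2]/p[:,2:]
def unproj(px,z,c="top"):
    m=camera_model(c); px=np.atleast_2d(np.asarray(px,float))
    r=R.from_quat(m["orientation"]).apply(np.c_[px,np.ones(len(px))]@np.linalg.inv(m["intrinsics"]).T)
    return m["eye"]+r*((z-m["eye"][2])/r[:,2])[:,None]
def blobs(mask,z,c="top",amin=60):
    """pose (x,y,yaw of long side),size of every blob"""
    out=[]
    cs,_=cv2.findContours(mask.astype(np.uint8),cv2.RETR_EXTERNAL,cv2.CHAIN_APPROX_NONE)
    for k in cs:
        if cv2.contourArea(k)<amin: continue
        w=unproj(k[:,0],z,c)[:,:2]
        (cx,cy),(a,b),t=cv2.minAreaRect((w*1000).astype(np.float32))
        if a<b: a,b,t=b,a,t+90
        out.append((cx/1000,cy/1000,(np.radians(t)+np.pi/2)%np.pi-np.pi/2,a,b,k[:,0].mean(0)))
    return out
def masks(im):
    hsv=cv2.cvtColor(im,cv2.COLOR_RGB2HSV); H,S,V=[hsv[:,:,i].astype(int) for i in range(3)]
    r=im.astype(int)
    return {"tile":((H<9)&(S>130)&(V>110)), "dark":(V<62)}
E
python3 - <<'E'
from h import *
im=read_camera("top"); M=masks(im)
f=lambda b:(np.round(b[:3],3).tolist(),np.round(b[3:5]).tolist(),np.round(b[5]).tolist())
for n,z in(("tile",.009),("dark",.012)):
    m=M[n].copy(); m[:60]=0
    for b in blobs(m,z): print(n,*f(b))
for q,z in(("roller1",.045),("tray",.014),("rack",.012),("shelf",.035),("tile1",.009),("chock1",.012)):
    for d in regions_of(q,"top"):
        if d["score"]<.3: continue
        for b in blobs(d["region"],z): print(q,round(d["score"],2),*f(b))
        if q=="shelf":
            k=max(cv2.findContours(d["region"].astype(np.uint8),0,2)[0],key=cv2.contourArea); print(cv2.boxPoints(cv2.minAreaRect(k)), cv2.approxPolyDP(k,4,True)[:,0].tolist())
for q,z in(("shelf",0),("rack",0),("tray",0),("roller1",.035)):
    for d in place_of(q,"top"): print(q,round(d["score"],2),unproj(d["location"],z).round(3))
cv2.imwrite("pics/c.png",cv2.resize(im[140:260,90:330],None,fx=3.3,fy=3.3,interpolation=cv2.INTER_CUBIC)[:,:,::-1])
E
```

```text
dark [0.777, -0.112, 0.872] [61.0, 39.0] [336.0, 112.0]
dark [0.831, -0.154, 1.073] [60.0, 49.0] [348.0, 91.0]
roller1 0.96 [0.558, 0.342, 0.051] [87.0, 51.0] [144.0, 198.0]
roller1 0.95 [0.555, 0.425, 0.036] [88.0, 55.0] [108.0, 201.0]
roller1 0.88 [0.565, 0.259, 0.021] [85.0, 49.0] [180.0, 196.0]
tray 0.92 [0.427, 0.212, 1.559] [130.0, 89.0] [202.0, 256.0]
tray 0.61 [0.57, 0.265, 0.021] [89.0, 50.0] [180.0, 195.0]
rack 0.67 [0.555, 0.344, -1.517] [246.0, 100.0] [155.0, 206.0]
shelf 0.65 [0.553, -0.274, 1.493] [324.0, 206.0] [411.0, 199.0]
[[336.98767 238.22153]
 [341.86462 150.43692]
 [486.80615 158.48923]
 [481.9292  246.27383]] [[343, 153], [342, 237], [482, 245], [478, 159]]
tile1 0.9 [0.576, 0.056, 0.284] [76.0, 46.0] [268.0, 191.0]
tile1 0.84 [0.662, -0.044, 0.051] [70.0, 40.0] [308.0, 157.0]
tile1 0.81 [0.476, 0.047, -0.018] [68.0, 40.0] [272.0, 234.0]
tile1 0.75 [0.564, 0.354, 0.04] [91.0, 53.0] [144.0, 199.0]
tile1 0.72 [0.565, 0.147, 0.269] [73.0, 44.0] [230.0, 197.0]
tile1 0.59 [0.571, -0.044, 0.14] [70.0, 40.0] [310.0, 193.0]
chock1 0.93 [0.472, -0.046, -0.014] [67.0, 33.0] [312.0, 234.0]
chock1 0.82 [0.66, 0.149, -0.271] [66.0, 30.0] [229.0, 158.0]
chock1 0.7 [0.669, 0.053, 0.168] [65.0, 26.0] [268.0, 154.0]
chock1 0.56 [0.345, 0.074, 1.107] [64.0, 27.0] [262.0, 291.0]
chock1 0.54 [0.757, 0.4, 1.032] [72.0, 29.0] [129.0, 122.0]
shelf 0.77 [[ 0.549 -0.275  0.   ]]
rack 0.95 [[0.564 0.337 0.   ]]
rack 0.29 [[0.565 0.148 0.   ]]
tray 0.69 [[0.432 0.218 0.   ]]
tray 0.18 [[0.669 0.045 0.   ]]
roller1 0.94 [[0.557 0.347 0.035]]
roller1 0.79 [[0.562 0.25  0.035]]
roller1 0.65 [[0.555 0.432 0.035]]
```

```bash
cat >> h.py <<'E'
T6=np.radians(6)
def quat(yaw,n=(0,0,1)):
    """tool along -n, jaws along yaw (projected); half turn with the smaller wrist angle chosen in best()"""
    z=-np.array(n,float); y=np.array([np.cos(yaw),np.sin(yaw),0]); y-=z*(y@z); y/=np.linalg.norm(y)
    return R.from_matrix(np.c_[np.cross(y,z),y,z]).as_quat()
def best(p,yaw,n=(0,0,1)):
    j0=get_obs()["joint_positions"]; c=[]
    for k in(0,np.pi):
        q=quat(yaw+k,n); j=solve_ik(p,q)
        if j is not None: c.append((abs(j[6])+.3*np.abs(np.array(j)-j0).max(),k,q))
    if not c: raise MotionError(f"no ik {p} {yaw}")
    return min(c,key=lambda t:t[0])[2]
def over(p,yaw,z=.17,n=(0,0,1)):
    p=np.array([p[0],p[1],z]); q=best(p,yaw,n); goto(p,q); return q
def down(p,v=.15,guard=None):
    """straight to p; with guard (m) the last stretch goes in 1 mm steps until 4 N is felt"""
    p=np.array(p,float)
    if guard is None: line_to(p,max_speed=v); return
    line_to(p+[0,0,guard],max_speed=v); pause(.1); f0=get_obs()["ft_force"][2]
    for k in np.arange(guard-.001,-.0005,-.001):
        line_to(p+[0,0,k],max_speed=.05)
        if abs(get_obs()["ft_force"][2]-f0)>4:
            line_to(p+[0,0,k+.001],max_speed=.05); print("touch at",round(p[2]+k,4)); return p[2]+k+.001
    return p[2]
def pick(x,y,jaw,open_,z,force=40,guard=None):
    command_gripper(open_); over((x,y),jaw); down((x,y,z),guard=guard)
    command_gripper(0.,force); g=get_obs()["finger_gap"]
    e=get_obs()["eef_pos"]; line_to([x,y,.17],max_speed=.2)
    g2=get_obs()["finger_gap"]; print("gap",round(g,4),round(g2,4),"z",e.round(4),"t",round(get_obs()["clock"],1)); return g2
def shelf_pt(S,s,y,h):
    """world point: s along slope, y across, h off the surface (normal)"""
    l=np.array([s*np.cos(T6)-h*np.sin(T6),y,.03+s*np.sin(T6)+h*np.cos(T6)])
    r=R.from_euler("z",S[2]); return r.apply(l)+[S[0],S[1],0], r.apply([-np.sin(T6),0,np.cos(T6)])
E
python3 - <<'E'
from h import *
px=np.array([[343,152.5],[480,158.5],[483,244],[341,238.5]])
def model(S):
    X=[(.1,.16,.0405),(.1,-.16,.0405),(-.106,-.16,.031),(-.106,.16,.031)]
    return proj(R.from_euler("z",S[2]).apply(X)+[S[0],S[1],0])
s=least_squares(lambda S:(model(S)-px).ravel(),[.55,-.275,0]); print("shelf",s.x.round(4),s.fun.round(1))
S=s.x; np.save("S.npy",S)
for y in(.105,0,-.105):
    for s_,h in((-.02,.003),(.02,.015),(-.02,.1)):
        p,n=shelf_pt(S,s_,y,h); 
        try: best(p,S[2],n); print("ok",p.round(3))
        except MotionError as e: print(e)
for p,yaw in(((.555,.43,.02),.05+np.pi/2),((.43,.212,.01),np.pi/2),((.472,-.046,.002),np.pi/2),((.476,.047,.002),np.pi/2)):
    try: best(p,yaw); print("ok")
    except MotionError as e: print(e)
E
```

```text
shelf [ 0.5549 -0.2746 -0.0614] [-0.6 -1.5 -0.2 -1.6  0.6  2.1  0.2  0.7]
ok [ 0.541 -0.169  0.031]
ok [ 0.58  -0.171  0.047]
ok [ 0.531 -0.168  0.127]
ok [ 0.535 -0.273  0.031]
ok [ 0.573 -0.276  0.047]
ok [ 0.525 -0.273  0.127]
ok [ 0.528 -0.378  0.031]
ok [ 0.567 -0.38   0.047]
ok [ 0.518 -0.378  0.127]
ok
ok
ok
ok
```

View pics/c.png

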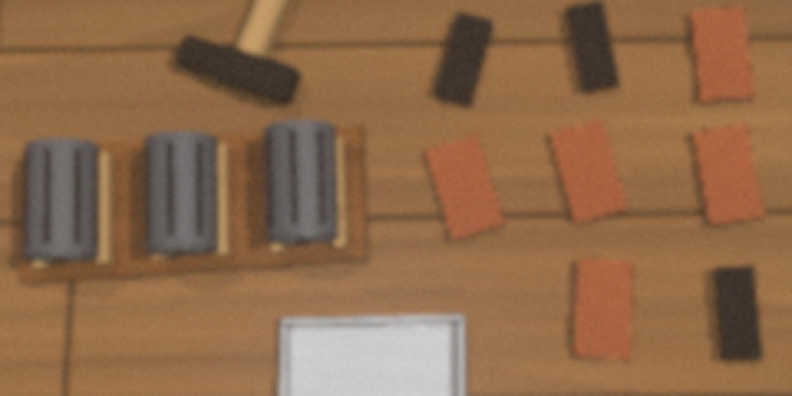

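Crop: the chocks and tiles are clear of each other and the mallet head stays off the rack. Now picking the nearest chock with a guarded descent, then placing it.

```bash
cat >> h.py <<'E'
def put_shelf(s,y,h,open_):
    S=np.load("S.npy"); p,n=shelf_pt(S,s,y,h); pu,_=shelf_pt(S,s,y,.11)
    q=best(pu,S[2],n); goto(pu,q); pu2,_=shelf_pt(S,s,y,h+.02); line_to(pu2,max_speed=.2); line_to(p,max_speed=.06)
    o=get_obs(); print("force",o["ft_force"].round(1),"gap",round(o["finger_gap"],4))
    command_gripper(open_); line_to(pu,max_speed=.2); print("t",round(get_obs()["clock"],1))
E
python3 - <<'E'
from h import *
x,y,yaw=.472,-.046,-.014
command_gripper(.045); over((x,y),yaw+np.pi/2)
z=down((x,y,-.006),guard=.009); print("z",z,get_obs()["finger_gap"])
z=max(z,-.004); command_gripper(0.,40); print("gap",get_obs()["finger_gap"],get_obs()["eef_pos"])
line_to([x,y,.17],max_speed=.2); print(get_obs()["finger_gap"],get_obs()["clock"])
im=read_camera("wrist"); cv2.imwrite("pics/w1.png",im[:,:,::-1])
put_shelf(-.02,.105,get_obs()["eef_pos"][2]*0+z+.001,.045)
im=read_camera("scene"); cv2.imwrite("pics/s1.png",np.hstack([cv2.resize(im[200:384,0:300],None,fx=2.4,fy=2.4)])[:,:,::-1])
E
```

```text
z -0.006 0.0451692727251035
gap 0.00015406279398102302 [ 0.47202151 -0.04599553 -0.00599724]
0.00014276266469459605 9.8333
force [ 0.5  0.  -0.5] gap 0.0001
t 13.9
```

```bash
python3 - <<'E'
from h import *
a=cv2.imread("pics/w1.png"); b=cv2.cvtColor(read_camera("scene"),cv2.COLOR_RGB2BGR); b=b[100:384,40:400]
b=cv2.resize(b,None,fx=384/284,fy=384/284); o=np.hstack([a,b]); o=cv2.resize(o,None,fx=.8,fy=.8); cv2.imwrite("pics/ws1.png",o)
E
```

```text
(no output)
```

View pics/ws1.png

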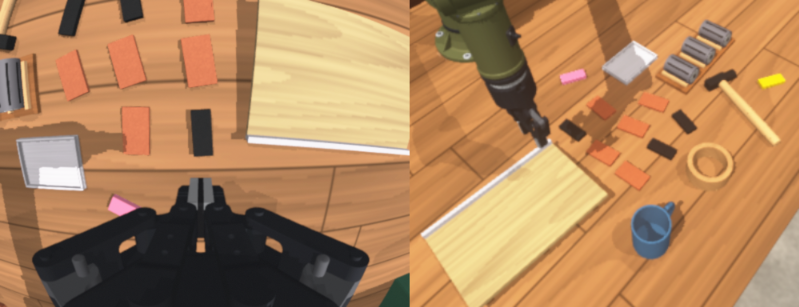

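Grip closed on nothing. I'll locate the chock with the wrist camera from above.

```bash
cat >> h.py <<'E'
def fish(px,z):
    m=camera_model("wrist"); K=m["intrinsics"]; d=np.atleast_2d(np.asarray(px,float))-K[:2,2]; r=np.hypot(*d.T)
    th=r/K[0,0]; v=np.c_[d/np.maximum(r,1e-9)[:,None]*np.sin(th)[:,None],np.cos(th)]
    v=R.from_quat(m["orientation"]).apply(v); return m["eye"]+v*((z-m["eye"][2])/v[:,2])[:,None]
def wblobs(q,z,smin=.4):
    read_camera("wrist"); out=[]
    for d in regions_of(q,"wrist"):
        if d["score"]<smin: continue
        k=max(cv2.findContours(d["region"].astype(np.uint8),0,cv2.CHAIN_APPROX_NONE)[0],key=cv2.contourArea)
        w=fish(k[:,0],z)[:,:2]; (cx,cy),(a,b),t=cv2.minAreaRect((w*1000).astype(np.float32))
        if a<b:a,b,t=b,a,t+90
        out.append((cx/1000,cy/1000,(np.radians(t)+np.pi/2)%np.pi-np.pi/2,a,b,d["score"]))
    return out
E
python3 - <<'E'
from h import *
over((.472,-.046),np.pi/2,z=.17); command_gripper(.08)
m=camera_model("wrist"); print(m, get_obs()["eef_pos"])
for q,z in(("chock1",.012),("tile1",.009),("tray",.014),("roller1",.045)):
    for b in wblobs(q,z): print(q,np.round(b,3))
read_camera("top")
for b in place_of("chock1","top"): print(unproj(b["location"],0).round(3))
E
```

```text
{'intrinsics': array([[297.31863964,   0.        , 250.47577113],
       [  0.        , 297.31863964, 187.58617801],
       [  0.        ,   0.        ,   1.        ]]), 'eye': array([ 0.40608368, -0.04606454,  0.33725555]), 'orientation': array([0.70074434, 0.700993  , 0.09321898, 0.09421465])} [ 0.47203809 -0.04610641  0.16999643]
chock1 [ 4.7300e-01 -4.8000e-02  4.3000e-02  6.8059e+01  2.8893e+01  7.4000e-01]
chock1 [6.6000e-01 4.9000e-02 1.6400e-01 5.5590e+01 2.9316e+01 6.3000e-01]
chock1 [ 0.348  0.071  1.073 67.623 31.381  0.55 ]
chock1 [ 0.749  0.401  0.92  82.374 16.712  0.42 ]
tile1 [ 6.5300e-01 -4.6000e-02  8.3000e-02  5.3244e+01  4.0400e+01  8.9000e-01]
tile1 [ 5.7300e-01 -4.6000e-02  1.4200e-01  7.3479e+01  4.0697e+01  8.4000e-01]
tile1 [5.7700e-01 5.4000e-02 2.0800e-01 7.3667e+01 3.8946e+01 6.4000e-01]
tile1 [ 0.567  0.145  0.305 73.074 42.23   0.57 ]
tray [  0.429   0.208   1.57  141.313  92.184   0.57 ]
roller1 [5.6700e-01 2.5300e-01 2.1000e-02 9.9952e+01 6.8945e+01 9.5000e-01]
roller1 [  0.566   0.32    0.421 121.244  54.063   0.93 ]
[[0.662 0.157 0.   ]]
[[0.666 0.043 0.   ]]
[[ 0.48  -0.049  0.   ]]
[[0.75  0.397 0.   ]]
[[0.345 0.079 0.   ]]
```

```bash
python3 - <<'E'
from h import *
command_gripper(.045); p=np.array([.473,-.047,0])
ims=[]
q=get_obs()["eef_rot"]
for z in(.03,.002):
    line_to(p+[0,0,z],max_speed=.15); print(get_obs()["eef_pos"],get_obs()["ft_force"].round(1)); ims.append(read_camera("wrist")[60:384,100:400])
command_gripper(.026,40); o=get_obs(); print(o["finger_gap"],o["eef_pos"],o["ft_force"].round(1)); ims.append(read_camera("wrist")[60:384,100:400])
cv2.imwrite("pics/w2.png",cv2.resize(np.hstack(ims),None,fx=.88,fy=.88)[:,:,::-1])
E
```

```text
[ 0.47378451 -0.04706457  0.0307338 ] [ 0.2  0.5 -0. ]
[ 0.4726442  -0.04717615  0.00208763] [ 0.5 -0.5  0.4]
0.025944580106199478 [ 0.47341282 -0.04693922  0.00248631] [ 0.8 -0.2 -0.3]
```

View pics/w2.png

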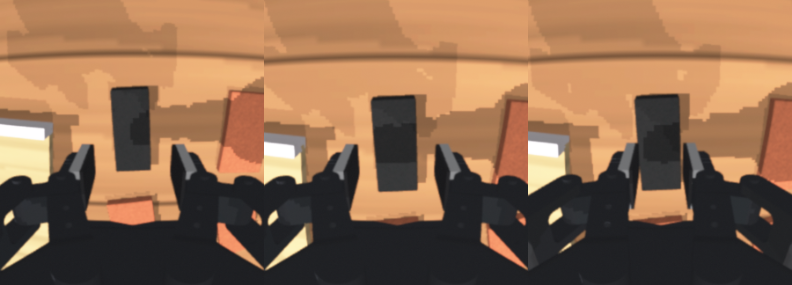

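```bash
python3 - <<'E'
from h import *
o=get_obs(); print(o["eef_pos"],o["eef_rot"],R.from_quat(o["eef_rot"]).as_matrix().round(3).tolist())
m=camera_model("wrist"); print(m["eye"],R.from_quat(m["orientation"]).as_matrix().round(3).tolist())
def fproj(P):
    v=R.from_quat(m["orientation"]).inv().apply(np.atleast_2d(P)-m["eye"]); th=np.arctan2(np.hypot(v[:,0],v[:,1]),v[:,2])
    return m["intrinsics"][:2,2]+297.3*(th/np.hypot(v[:,0],v[:,1]))[:,None]*v[:,:2]
print("tcp px",fproj(o["eef_pos"]),"crop",(fproj(o["eef_pos"])-[100,60])*.88)
for b in wblobs("chock1",.012): print(np.round(b,3))
for d in regions_of("chock1","wrist"): print(d["bbox"],d["score"])
E
```

```text
[ 0.47325119 -0.04691186  0.00232722] [-2.77928741e-05  9.99999945e-01  1.42320014e-04  2.98507966e-04] [[-1.0, -0.0, 0.001], [-0.0, 1.0, 0.0], [-0.001, 0.0, -1.0]]
[ 0.40724139 -0.04694754  0.16959521] [[-0.001, 0.965, 0.263], [1.0, 0.001, -0.001], [-0.001, 0.263, -0.965]]
tcp px [[250.76742964 220.08767709]] crop [[132.67533808 140.87715584]]
[ 0.349  0.07   1.062 68.43  34.763  0.9  ]
[ 4.7200e-01 -4.8000e-02  4.2000e-02  6.8074e+01  2.9072e+01  6.2000e-01]
[440.2, 39.6, 93.9, 79.2] 0.9
[248.9, 220.2, 53.5, 109.6] 0.62
```

The pads look about 30 mm above the reported TCP: the gap reached 26 mm with no contact on a 28 mm bar. I'll check by feeling down to the bench.

```bash
python3 - <<'E'
from h import *
command_gripper(.045)
try:
    z=down((.473,-.047,-.045),guard=.045); print(z)
except MotionError as e: print(e)
o=get_obs(); print(o["eef_pos"],o["ft_force"].round(1),o["clock"])
cv2.imwrite("pics/w3.png",read_camera("wrist")[60:384,60:440,::-1])
E
```

```text
touch at -0.026
-0.025000000000000022
[ 0.47294255 -0.04697394 -0.0251064 ] [ 1.  -0.5 -0.3] 25.95
```

View pics/w3.png

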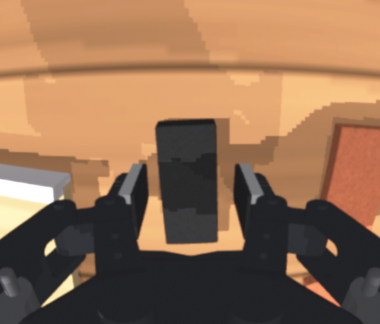

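Tips touch the bench at TCP z = -0.026, so the fingers end about 25 mm short of the stated TCP. I'll use that as the offset and grip here.

```bash
python3 - <<'E'
from h import *
line_to([.473,-.047,-.0225],max_speed=.05)
command_gripper(0.,40); o=get_obs(); print("gap",o["finger_gap"],o["ft_force"].round(1))
if o["finger_gap"]>.02:
    line_to([.473,-.047,.15],max_speed=.2); print("lifted",get_obs()["finger_gap"])
    put_shelf(-.02,.105,-.0215,.045)
    cv2.imwrite("pics/s2.png",cv2.resize(read_camera("top")[130:270,230:500],None,fx=2.5,fy=2.5)[:,:,::-1])
    for d in place_of("chock1","top"): print(unproj(d["location"],.03).round(3),round(d["score"],2))
    print(shelf_pt(np.load("S.npy"),-.02,.105,0)[0])
E
```

```text
gap 0.026814170222788165 [-0.8 -0.4  4.3]
lifted 0.02695023514568902
force [ 0.8 -0.3 -1.5] gap 0.0268
t 31.0
[[0.346 0.069 0.03 ]] 0.84
[[0.656 0.051 0.03 ]] 0.79
[[ 0.538 -0.164  0.03 ]] 0.77
[[0.657 0.151 0.03 ]] 0.76
[[0.747 0.386 0.03 ]] 0.52
[[0.56  0.144 0.03 ]] 0.3
[ 0.54144654 -0.16854127  0.02790943]
```

```bash
python3 - <<'E'
from h import *
for (x,y,yaw),sy in(((.664,.050,.165),0.),((.660,.150,-.271),-.105)):
    g=pick(x,y,yaw+np.pi/2,.05,-.0215)
    if g<.02: print("miss"); break
    put_shelf(-.02,sy,-.0205,.045)
over((.52,.10),np.pi/2,z=.25)
im=read_camera("top"); cv2.imwrite("pics/s3.png",cv2.resize(im[90:290,90:500],None,fx=1.9,fy=1.9,interpolation=cv2.INTER_CUBIC)[:,:,::-1])
for d in regions_of("chock1","top"):
    for b in blobs(d["region"],.04): print(np.round(b[:5],3),round(d["score"],2))
S=np.load("S.npy"); print([shelf_pt(S,-.02,y,0)[0].round(3).tolist() for y in(.105,0,-.105)],S)
E
```

```text
gap 0.0265 0.0267 z [ 0.6648  0.0501 -0.0204] t 35.6
force [-0.3  0.6 -0.6] gap 0.0267
t 39.5
gap 0.0269 0.0271 z [ 0.6608  0.1501 -0.0203] t 44.2
force [0.5 0.2 1.8] gap 0.0267
t 48.5
[ 0.533 -0.262  1.556 67.528 30.   ] 0.73
[ 0.745  0.389  1.044 66.461 26.866] 0.7
[ 0.525 -0.377  1.442 69.897 31.556] 0.68
[ 0.539 -0.167  1.556 67.125 30.123] 0.54
[[0.541, -0.169, 0.028], [0.535, -0.273, 0.028], [0.529, -0.378, 0.028]] [ 0.55485605 -0.27456398 -0.06140475]
```

View pics/s3.png

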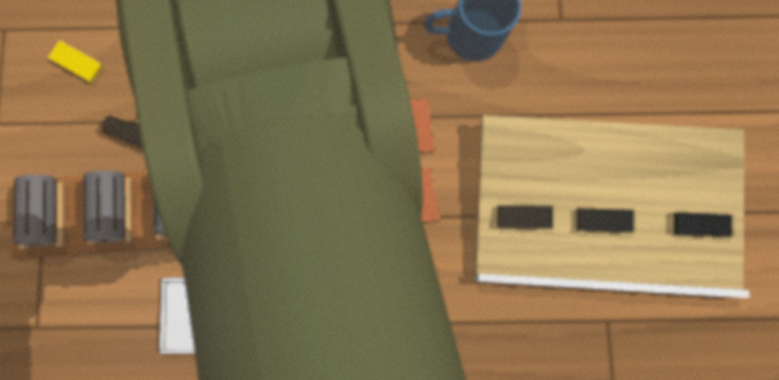

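All three chocks lie on the shelf in line. Next, wrist look at the rack before the first roller.

```bash
python3 - <<'E'
from h import *
command_gripper(.085)
for y,x in((.345,.558),):
    over((x,y),.045+np.pi/2,z=.2)
    for b in wblobs("roller1",.04): print(np.round(b,3))
    for b in wblobs("rack",.014): print("rack",np.round(b,3))
    read_camera("wrist")
    for d in place_of("roller1","wrist"): print(fish(d["location"],.035).round(3),round(d["score"],2))
    cv2.imwrite("pics/w4.png",read_camera("wrist")[:,:,::-1])
E
```

```text
[5.6300e-01 3.4500e-01 4.1000e-02 8.9514e+01 5.1605e+01 9.8000e-01]
[5.6000e-01 4.3000e-01 3.9000e-02 8.9739e+01 5.2854e+01 8.7000e-01]
[ 0.58   0.108  0.247 63.606 40.559  0.75 ]
[5.7000e-01 2.6100e-01 4.0000e-02 9.0485e+01 5.1714e+01 7.4000e-01]
rack [  0.557   0.346  -1.516 248.247  99.225   0.6  ]
[[0.559 0.345 0.035]] 0.87
[[0.56  0.165 0.035]] 0.74
[[0.556 0.433 0.035]] 0.7
[[0.564 0.263 0.035]] 0.56
```

View pics/w4.png

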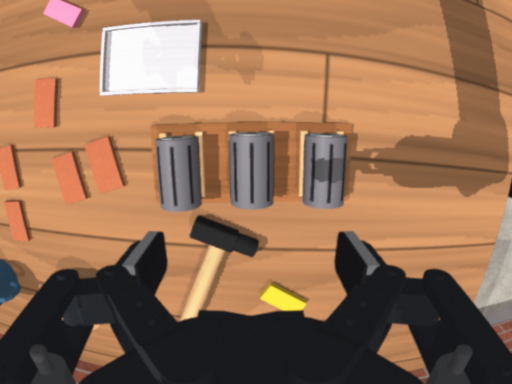

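The wrist view confirms the rollers at y = 0.43, 0.345 and 0.261, yaw 0.04. One tile has been nudged, to about (0.58, 0.11). Moving the first roller.

```bash
cat >> h.py <<'E'
def roller(x,y,sy):
    command_gripper(.066); over((x,y),.045+np.pi/2); z=down((x,y,.002),guard=.006)
    command_gripper(0.,50); g=get_obs()["finger_gap"]; line_to([x,y,.19],max_speed=.2); g2=get_obs()["finger_gap"]; print("gap",g,g2)
    if g2<.045: print("MISS"); return
    put_shelf(.0165,sy,.0255-.035+z,.066)
E
python3 - <<'E'
from h import *
roller(.563,.261,.105)
over((.52,.05),np.pi/2,z=.25)
im=read_camera("scene"); cv2.imwrite("pics/s4.png",cv2.resize(im[190:384,40:310],None,fx=2.5,fy=2.5)[:,:,::-1])
E
```

```text
gap 0.04802978239376625 0.04830281198514603
force [-0.  -0.5 -3.3] gap 0.0483
t 60.9
```

View pics/s4.png

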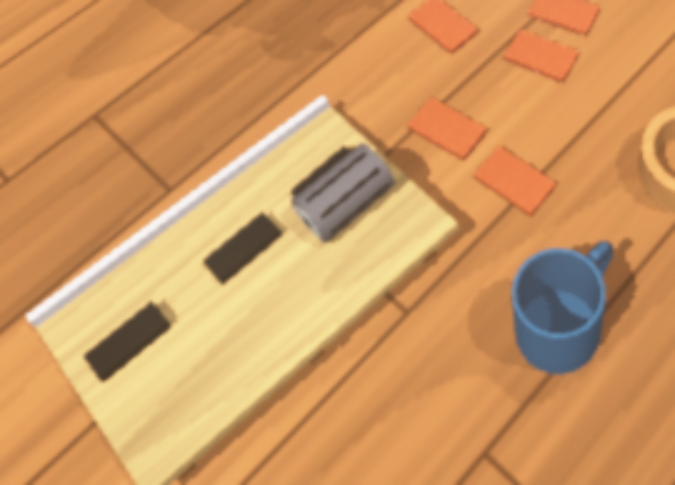

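The first roller is held by its chock. Now the other two, then another look at tiles and tray.

```bash
python3 - <<'E'
from h import *
roller(.559,.345,.002)
roller(.556,.431,-.105)
command_gripper(.085); over((.50,.09),np.pi/2,z=.22)
for b in wblobs("tile1",.009): print("tile",np.round(b,3))
for b in wblobs("tray",.014): print("tray",np.round(b,3))
cv2.imwrite("pics/w5.png",read_camera("wrist")[:,:,::-1])
im=read_camera("scene"); a=cv2.resize(im[190:384,40:310],None,fx=1.48,fy=1.48); w=cv2.resize(read_camera("wrist"),(383,287)); cv2.imwrite("pics/s5.png",np.hstack([a,w])[:,:,::-1])
E
```

```text
gap 0.04830989748443262 0.04840535768726248
force [ 0.3  0.  -3.9] gap 0.0487
t 72.0
gap 0.04828030296088393 0.04858964401976234
force [ 0.4  0.1 -1. ] gap 0.0483
t 83.9
tile [ 0.566  0.146  0.295 71.688 40.552  0.91 ]
tile [ 0.587  0.085  0.253 72.807 41.135  0.82 ]
tile [ 6.6800e-01 -3.0000e-02 -3.2300e-01  7.6849e+01  3.0905e+01  7.9000e-01]
tile [ 5.7300e-01 -4.5000e-02  1.1500e-01  7.1028e+01  4.5854e+01  7.6000e-01]
tile [ 4.7800e-01  4.7000e-02 -3.2000e-02  6.9129e+01  4.0259e+01  6.7000e-01]
tray [  0.43    0.21   -1.543 134.449  92.643   0.83 ]
```

View pics/s5.png

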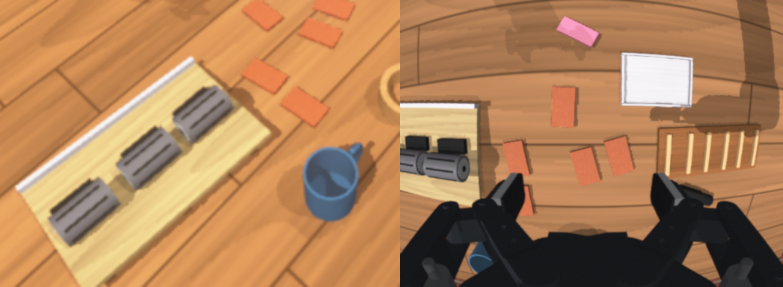

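All three rollers are chocked. Tile C moved to (0.587, 0.085). I'll use the tiles at (0.477, 0.047), (0.572, -0.045) and (0.661, -0.044) and check after the first.

```bash
cat >> h.py <<'E'
TR=(.429,.211)
def tile(x,y,yaw,level):
    g=pick(x,y,yaw+np.pi/2,.054,-.0225,40)
    if g<.035: print("MISS"); return
    over(TR,np.pi/2,z=.12); z=-.0225+.004+.009*level+.001
    line_to([*TR,z+.02],max_speed=.15); line_to([*TR,z],max_speed=.05); o=get_obs(); print("F",o["ft_force"].round(1))
    command_gripper(.052); line_to([*TR,.12],max_speed=.2); print("t",get_obs()["clock"])
E
python3 - <<'E'
from h import *
tile(.477,.047,-.02,0)
over((.45,.15),np.pi/2,z=.2)
for b in wblobs("tile1",.012): print("tile",np.round(b,3))
for b in wblobs("tray",.014): print("tray",np.round(b,3))
cv2.imwrite("pics/w6.png",read_camera("wrist")[:,:,::-1])
E
```

```text
gap 0.0387 0.0378 z [ 0.4778  0.0474 -0.0214] t 90.0
F [-3.2  0.4  6. ]
t 93.3417
tile [4.2700e-01 2.1100e-01 5.0000e-03 6.9762e+01 4.2359e+01 8.3000e-01]
tile [ 5.6900e-01 -4.1000e-02  1.3600e-01  7.0055e+01  4.3933e+01  7.7000e-01]
tile [ 0.583  0.087  0.24  72.581 42.061  0.75 ]
tile [ 0.564  0.147  0.291 72.801 42.712  0.57 ]
tray [ 0.584  0.087  0.247 72.354 39.526  0.73 ]
tray [  0.429   0.212  -1.566 131.164  92.451   0.56 ]
```

View pics/w6.png

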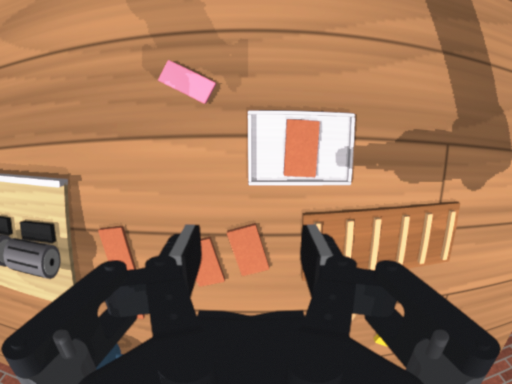

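The first tile lies flat in the middle of the tray. Placing the other two.

```bash
python3 - <<'E'
from h import *
tile(.571,-.043,.13,1)
tile(.660,-.044,.06,2)
over((.46,.13),np.pi/2,z=.22)
for b in wblobs("tile1",.02): print("tile",np.round(b,3))
for b in wblobs("tray",.014): print("tray",np.round(b,3))
w=cv2.resize(read_camera("wrist")[60:330,100:460],None,fx=1.1,fy=1.1); im=read_camera("scene"); a=cv2.resize(im[100:384,20:400],(397,297)); cv2.imwrite("pics/s7.png",np.hstack([a,w])[:,:,::-1])
E
```

```text
gap 0.0384 0.0383 z [ 0.572  -0.0431 -0.0213] t 99.0
F [-2.2 -1.   7. ]
t 103.4333
gap 0.0387 0.0384 z [ 0.661  -0.0442 -0.0212] t 108.3
F [-2.9 -0.3  7.1]
t 112.575
tile [ 0.58   0.087  0.249 70.511 40.736  0.95 ]
tile [4.2400e-01 2.1300e-01 1.3000e-02 7.1848e+01 4.2424e+01 9.1000e-01]
tile [ 0.56   0.147  0.292 71.413 39.436  0.57 ]
tile [ 0.542 -0.279  1.511 72.998 34.293  0.48 ]
tray [  0.43    0.211   1.566 130.474  89.485   0.67 ]
```

View pics/s7.png

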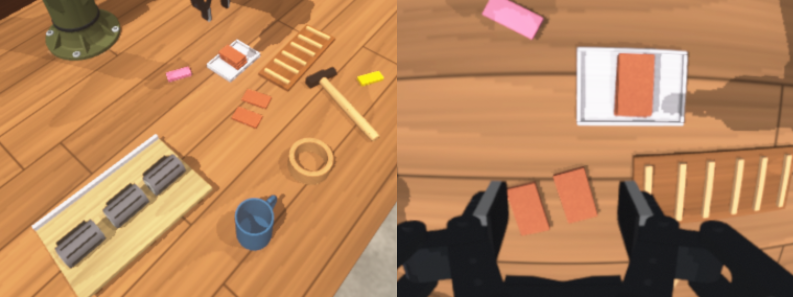

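Three tiles are stacked in the tray and two are left outside. One last close check of the shelf and the stack.

```bash
python3 - <<'E'
from h import *
over((.5,.02),np.pi/2,z=.25); im=read_camera("scene"); t=cv2.resize(im[125:195,205:295],None,fx=4.2,fy=4.2,interpolation=cv2.INTER_CUBIC)
S=np.load("S.npy"); over((.54,-.25),S[2],z=.25)
w=read_camera("wrist")
for b in wblobs("roller1",.06): print("roller",np.round(b,3), "want yaw",round(S[2]+np.pi/2,3))
for b in wblobs("chock1",.04): print("chock",np.round(b,3))
w=cv2.resize(w,(392,294)); cv2.imwrite("pics/s8.png",np.hstack([t,w])[:,:,::-1]); print(get_obs()["clock"])
E
```

```text
roller [  0.562  -0.383   1.518 104.683  49.865   0.92 ] want yaw 1.509
roller [ 0.568 -0.278  1.515 94.654 53.025  0.89 ] want yaw 1.509
roller [ 0.575 -0.175  1.495 86.04  51.57   0.81 ] want yaw 1.509
chock [ 0.525 -0.382  1.495 70.288 22.622  0.93 ]
chock [ 0.535 -0.265  1.502 68.32  26.873  0.79 ]
chock [ 0.538 -0.169  1.513 64.962 24.991  0.66 ]
115.375
```

View pics/s8.png

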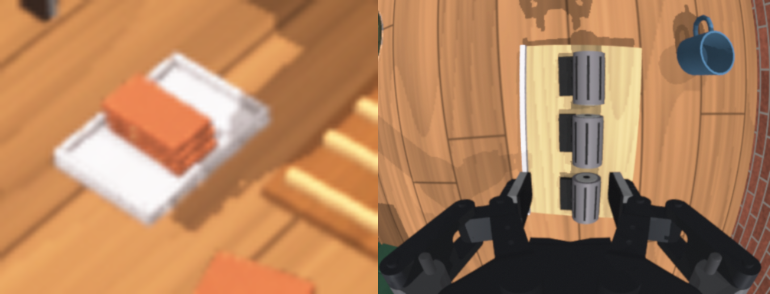

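The stack is level, and the rollers are aligned and seated on their chocks, well clear of the lip. Handing in.

```bash
python3 -c "
from h import *
pause(.5); print(get_obs()['clock'], sign_off())"
```

```text
the job is handed in; nothing more can be done
115.875 None
```

The job is handed in at 115.9 s on the robot's clock, within the 210 s limit. All three rollers lie across the shelf on their own chocks, and three tiles are stacked in the tray.

- **Rollers:** each chock went down before its roller. My last wrist check put each roller within about 0.02 rad of the shelf's y axis. Each roller sat 33–37 mm uphill of its chock (about 35 mm at contact), well clear of the lip. Roller-to-chock contact was judged from the pictures only; I could not measure its force.
- **Tiles:** the stack lies flat within about 6 mm of the tray's middle. The other two tiles are roughly 150 mm or more away. One of those was knocked aside during the run; it is one I left out.
- **Mug, tape and mallet:** they looked undisturbed in the last views, but I did not measure their positions.

Three things did not go to plan or disagreed:
- **Fingers short of the TCP:** the first chock grasp closed on nothing. The fingertips end about 25 mm short of the stated TCP; I found this by feeling down to the bench and corrected for it afterwards.
- **Middle chock:** it lies about 9 mm off its slot along the shelf's y. I shifted the middle roller only 2 mm towards it; they are still well within the 54 mm limit.
- **Shelf fit:** the shelf pose fit left residuals of up to 2 px. Placements were fine, because chocks and rollers used the same fit.

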